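# Pack the syrup flasks in reverse order

## Robot

A 6-joint arm with a two-finger parallel gripper is mounted at the origin on the work surface. World frame = base frame: x ahead of the robot, y to its left, z up, the work surface at z = 0. Lengths are in m, angles in degrees, forces in N, time in s.
With the tool pointing down it reaches from about 0.3 to 0.75 m from the base axis. Payload 8.5 kg.
Tool frame: the origin (TCP) lies between the finger pads; the fingertips stand 14 mm ahead of it and the grasp point (between the pads) lies 5 mm behind it; x points along the fingers, z is the direction in which the jaws open and shut, and the axes are right-handed (so a half turn about x gives the same grasp; the last joint's range is limited). The gripper opens to 85 mm and grips with 20 to 120 N. Pads are 22 mm wide; open, the fingers measure 114 mm over their backs; the gripper's body (76 mm by 85 mm) begins 54 mm behind the grasp point. The pads swing forward as they close: fully open they stand 13 mm farther back than shut.
Start: joints at [-75.934, 21.807, 74.336, -0, 83.858, -12.336], TCP at [0.245, -0.493, 0.211] pointing down, gripper open.
Joint ranges: [-178.18, 178.18], [-50.72, 133.34], [12.68, 142.11], [-81.47, 261.47], [9.98, 163.14], [-165.26, 165.26]. Speed limits (degrees/s): [136.94, 136.94, 180, 180, 180, 180].

## Interface

Orientations are given as a 3x3 rotation matrix whose columns are the frame's x, y, z axes.
In Python, from rig import env gives the robot as it stands.
- The arm moves only by the shell command python3 -m jog 'ROWS' [FORCE]. ROWS is JSON, a list of rows, each a list of 5 numbers: the opening, from -1 (shut) to 1 (fully open), so that 0 is half open, then the shift along the tool's x, y, z in m, then the turn about the tool's x in rad. In form: [[claw, dx, dy, dz, yaw], ...]. A call has 1 to 20 rows; each row is the pose to reach, as a shift and turn from the pose commanded when the call began, along the tool's axes at that moment; what a row does not reach only later rows make up. A row lasts 1/10 s, in which the tool goes at most 50 mm and 8.59 degrees, less where a joint would pass 70% of its speed; a pose out of reach is approached as far as the arm can. A call with a gripper value outside its range is refused whole. The fingers move at their own pace and stop on an object; FORCE is the grip in N (left out, the last holds). Time passes only in rows, so rows that repeat a pose let the fingers close. It gives the time, the measured TCP pose, the force and the opening at its end, in the units of the state.
- env.observe(): the state, without advancing time (a new reading comes with each control period).
- env.get_image(name): name is "scene" or "top"; returns the picture (384x512x3 uint8, red, green, blue); there is no depth.
- env.camera_model(name): a dict with "fx", "fy", "cx", "cy" (pixels), "k1" (the pictures are not rectified: a ray, as slopes to the right and down, at radius r is drawn at 1 + k1 r^2 times it, then the intrinsics apply), "origin" and "orientation" of the camera in the world. Camera axes: x right, y up, looking along -z (the intrinsics and any distortion apply to the point x, -y, -z); pixel columns grow to the right and rows downward; lengths in m; the calibration is good to about 2 mm. A picture is of the moment at which its call begins. camera_model takes no time and is no camera call.
- env.close_job(): hands the job in, once; it reports no verdict.
The state is a dict: "time_s": time; "q": joint angles; "qvel": joint speeds; "joint_efforts": joint torques, N m; "position": TCP position; "tool_rot": TCP orientation; "ft_force": force on the tool from outside, world axes, zero at the start; "wrist_torque": the same for the moment, N m; "grip_width": finger opening in m.
Only numpy, scipy, OpenCV 4.12 (cv2) and the standard library are available. Lean on these libraries where they do the work, as an engineer would, in place of code of your own. Each camera call takes 0.05 s, during which the arm holds its last target.

## Task

Move the four syrup flasks from the black filling board into the four pockets of the wooden packing crate in reverse order: the flask nearest the board's blue end goes into the pocket farthest from the crate's blue end, the next one into the pocket beside it, and so on, so that the one farthest from the board's blue end finishes nearest the crate's blue end. Turn each to match its pocket so that it stands upright right down on the pocket floor, keep the flasks upright on the way, and leave the jar and the stamp where they are.

Things in the scene. Friction and masses are not known exactly. Their poses are not given: they have to be found in the camera images.
- flask_red: Loose small flat syrup flask, deep red with a red cap, about 0.14 kg. Body a rectangular block with rounded edges, 32 along its x, 50 along its y, 84 high; a round neck and a cap 28 across carry it to 108 high in all. Origin: centre of its underside; z up along the flask. It may be turned by a half turn without difference. It starts standing on the pad of its cap colour. (sizes in mm)
- flask_yellow: Loose small flat syrup flask, amber with a yellow cap, about 0.14 kg. Body a rectangular block with rounded edges, 32 along its x, 50 along its y, 84 high; a round neck and a cap 28 across carry it to 108 high in all. Origin: centre of its underside; z up along the flask. It may be turned by a half turn without difference. It starts standing on the pad of its cap colour. (sizes in mm)
- flask_green: Loose small flat syrup flask, olive green with a green cap, about 0.14 kg. Body a rectangular block with rounded edges, 32 along its x, 50 along its y, 84 high; a round neck and a cap 28 across carry it to 108 high in all. Origin: centre of its underside; z up along the flask. It may be turned by a half turn without difference. It starts standing on the pad of its cap colour. (sizes in mm)
- flask_white: Loose small flat syrup flask, dark purple with a white cap, about 0.14 kg. Body a rectangular block with rounded edges, 32 along its x, 50 along its y, 84 high; a round neck and a cap 28 across carry it to 108 high in all. Origin: centre of its underside; z up along the flask. It may be turned by a half turn without difference. It starts standing on the pad of its cap colour. (sizes in mm)
- pad_red: Flat red pad fixed on the filling board, 44 (x) by 60 (y) by 4 thick, marking the board place where the red-capped flask stood at the start; it stays there. Origin: centre of its underside, 8 above the table; the pad's top is 12 above the table. x and y are parallel to the board's. (sizes in mm)
- pad_yellow: Flat yellow pad fixed on the filling board, 44 (x) by 60 (y) by 4 thick, marking the board place where the yellow-capped flask stood at the start; it stays there. Origin: centre of its underside, 8 above the table; the pad's top is 12 above the table. x and y are parallel to the board's. (sizes in mm)
- pad_green: Flat green pad fixed on the filling board, 44 (x) by 60 (y) by 4 thick, marking the board place where the green-capped flask stood at the start; it stays there. Origin: centre of its underside, 8 above the table; the pad's top is 12 above the table. x and y are parallel to the board's. (sizes in mm)
- pad_white: Flat white pad fixed on the filling board, 44 (x) by 60 (y) by 4 thick, marking the board place where the white-capped flask stood at the start; it stays there. Origin: centre of its underside, 8 above the table; the pad's top is 12 above the table. x and y are parallel to the board's. (sizes in mm)
- board: Filling board, fixed to the table: flat black board 70 (x) by 290 (y) by 8 thick, with four places in a row along its y axis at y = -102, -34, 34 and 102 (68 apart), each carrying a coloured pad. A blue block 20 wide and 30 high sits on its +y end. Origin: centre of its underside, at table height. (sizes in mm)
- crate: Packing crate, fixed to the table: low wooden tray with four rectangular pockets in a row along its y axis, centred at x = 0 and y = -102, -34, 34 and 102 (68 apart). Each pocket is 46 (x) by 62 (y) inside, its floor 6 and its wall tops 26 above the table, walls 6 thick, outside 58 by 278, empty at the start. A blue block 20 wide and 30 high sits on its +y end. Origin: centre of its underside, at table height. (sizes in mm)
- jar: Bystander: jar of jam with an orange lid, 68 across, 85 high, standing loose on the table; origin at the centre of its underside. Not part of the job. (sizes in mm)
- stamp: Bystander: black and grey hand stamp, foot 45 by 60, 102 high, standing loose on the table; origin at the centre of its underside. Not part of the job. (sizes in mm)

How it is judged (in metres and radians):
At the end, for the whole second after the job is handed in: Each flask stands in the crate pocket that mirrors the board place of the pad of its cap colour (board place y goes to crate pocket -y), centre within 12 mm of the pocket's centre along each crate axis, underside within 5 mm of the pocket floor's height, upright within 0.1 rad, at rest and released (((y of pad_red in the frame of board between -0.122 and -0.082 m and y of flask_red in the frame of crate between 0.09 and 0.114 m) or (y of pad_red in the frame of board between -0.054 and -0.014 m and y of flask_red in the frame of crate between 0.022 and 0.046 m) or (y of pad_red in the frame of board between 0.014 and 0.054 m and y of flask_red in the frame of crate between -0.046 and -0.022 m) or (y of pad_red in the frame of board between 0.082 and 0.122 m and y of flask_red in the frame of crate between -0.114 and -0.09 m)) and x of flask_red in the frame of crate between -0.012 and 0.012 m and z of flask_red in the frame of crate between 0.001 and 0.011 m and angle between each of flask_red, flask_yellow, flask_green, flask_white's own z axis and vertical below 0.1 rad and linear speed of each of flask_red, flask_yellow, flask_green, flask_white below 0.02 m/s and angular speed of each of flask_red, flask_yellow, flask_green, flask_white below 0.2 rad/s and contact force between each of flask_red, flask_yellow, flask_green, flask_white and the fingers below 0.05 N and ((y of pad_yellow in the frame of board between -0.122 and -0.082 m and y of flask_yellow in the frame of crate between 0.09 and 0.114 m) or (y of pad_yellow in the frame of board between -0.054 and -0.014 m and y of flask_yellow in the frame of crate between 0.022 and 0.046 m) or (y of pad_yellow in the frame of board between 0.014 and 0.054 m and y of flask_yellow in the frame of crate between -0.046 and -0.022 m) or (y of pad_yellow in the frame of board between 0.082 and 0.122 m and y of flask_yellow in the frame of crate between -0.114 and -0.09 m)) and x of flask_yellow in the frame of crate between -0.012 and 0.012 m and z of flask_yellow in the frame of crate between 0.001 and 0.011 m and ((y of pad_green in the frame of board between -0.122 and -0.082 m and y of flask_green in the frame of crate between 0.09 and 0.114 m) or (y of pad_green in the frame of board between -0.054 and -0.014 m and y of flask_green in the frame of crate between 0.022 and 0.046 m) or (y of pad_green in the frame of board between 0.014 and 0.054 m and y of flask_green in the frame of crate between -0.046 and -0.022 m) or (y of pad_green in the frame of board between 0.082 and 0.122 m and y of flask_green in the frame of crate between -0.114 and -0.09 m)) and x of flask_green in the frame of crate between -0.012 and 0.012 m and z of flask_green in the frame of crate between 0.001 and 0.011 m and ((y of pad_white in the frame of board between -0.122 and -0.082 m and y of flask_white in the frame of crate between 0.09 and 0.114 m) or (y of pad_white in the frame of board between -0.054 and -0.014 m and y of flask_white in the frame of crate between 0.022 and 0.046 m) or (y of pad_white in the frame of board between 0.014 and 0.054 m and y of flask_white in the frame of crate between -0.046 and -0.022 m) or (y of pad_white in the frame of board between 0.082 and 0.122 m and y of flask_white in the frame of crate between -0.114 and -0.09 m)) and x of flask_white in the frame of crate between -0.012 and 0.012 m and z of flask_white in the frame of crate between 0.001 and 0.011 m); the robot touches nothing.
It fails at once if a flask is tipped over or carried far off upright (more than 40 degrees) (angle between any of flask_red, flask_yellow, flask_green, flask_white's own z axis and vertical above 0.7 rad).
It fails at once if the jar or the stamp is pushed more than 30 mm or knocked over (distance of any of jar, stamp from where it was at the start of the episode above 0.03 m or angle between any of jar, stamp's own z axis and vertical above 0.5 rad).
It also fails if it takes over 96 s, if anything falls off the work surface, if the arm or the gripper's body presses on something with over 40 N, if the wrist force passes 120 N, or if a joint passes its speed limit or range.

## Working session

There is one attempt and no reset: what is moved stays moved. The work goes in short steps, Python scripts to look and compute and a shell command to move; the robot and the scene stay as the last step left them, time stands still between calls to the robot, and variables do not carry over. Pictures are saved under pics/ and viewed, and the job is handed in when it is done.

```bash
ls; mkdir -p pics
python3 - <<'E'
from rig import env
import cv2,json
for n in("scene","top"):
    cv2.imwrite(f"pics/{n}0.png",cv2.cvtColor(env.get_image(n),cv2.COLOR_RGB2BGR))
    print(env.camera_model(n))
print(env.observe())
E
```

```text
pics
{'fx': 464.15659890891095, 'fy': 464.15659890891095, 'cx': 256.8773522473796, 'cy': 196.04024863835025, 'k1': 0.011181014087032684, 'origin': array([ 1.30031374, -0.30677476,  0.94352522]), 'orientation': array([[ 0.38911906, -0.68766892,  0.61294193],
       [ 0.92110537,  0.28156918, -0.26885627],
       [ 0.01229854,  0.6692012 ,  0.74297947]])}
{'fx': 488.16831058188535, 'fy': 488.16831058188535, 'cx': 253.52097656956795, 'cy': 186.55507305867653, 'k1': 0.018486525427895268, 'origin': array([0.40373271, 0.0082998 , 1.2133217 ]), 'orientation': array([[-0.0043681 ,  0.9914453 , -0.13044976],
       [-0.99971807, -0.00128501,  0.02370913],
       [ 0.02333867,  0.13051654,  0.9911714 ]])}
{'time_s': 0.1, 'q': array([-7.59343543e+01,  2.18380960e+01,  7.43799892e+01,  4.09672078e-04,
        8.38582890e+01, -1.23390530e+01]), 'qvel': array([ 0.03435737, -0.15334209, -0.22700149,  0.01431203, -0.07359644,
       -0.0906603 ]), 'joint_efforts': array([ 3.77738368e-03, -4.49219799e+01, -2.31658405e+01, -1.31583874e-04,
        3.60184633e-03,  1.11886445e-05]), 'position': array([ 0.24448866, -0.49234545,  0.21046697]), 'tool_rot': array([[-3.17063047e-04,  8.95675682e-01,  4.44707738e-01],
       [ 1.29474333e-03,  4.44707756e-01, -8.95674793e-01],
       [-9.99999112e-01,  2.91796999e-04, -1.30067051e-03]]), 'ft_force': array([ 1.05791577, -0.13144464,  0.27486902]), 'wrist_torque': array([ 0.03487779, -0.01429714,  0.02191028]), 'grip_width': 0.08532131874613545}
```

View pics/scene0.png

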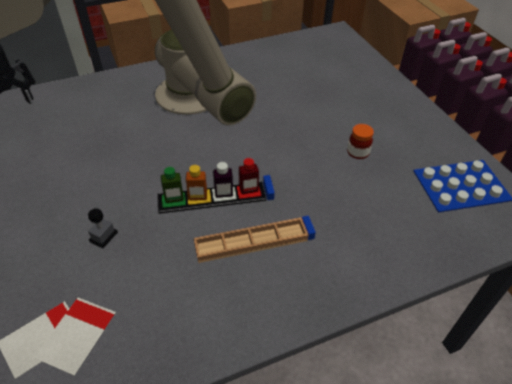

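View pics/top0.png

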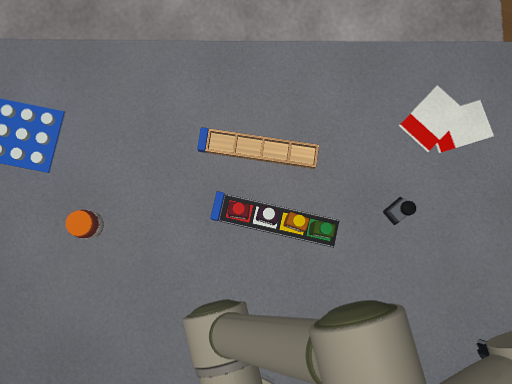

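The top view shows the board at about (216,206) to (337,232), with red, white, yellow and green in order from its blue end. The crate runs from (203,139) to (318,155), also with its blue end on the left. The jar is near (82,223) and the stamp near (400,210). Next I'll measure by colour masks.

```bash
cat > h.py <<'E'
import numpy as np,cv2
from rig import env
def ray(cam,u,v):
    c=env.camera_model(cam); xd=(u-c['cx'])/c['fx']; yd=(v-c['cy'])/c['fy']
    x,y=xd,yd
    for _ in range(20):
        s=1+c['k1']*(x*x+y*y); x,y=xd/s,yd/s
    return np.array(c['origin']),np.array(c['orientation'])@np.array([x,-y,-1.])
def onz(cam,u,v,z):
    o,d=ray(cam,u,v); return o+d*(z-o[2])/d[2]
def proj(cam,P):
    c=env.camera_model(cam); p=np.array(c['orientation']).T@(np.array(P)-c['origin'])
    x,y=p[0]/-p[2],-p[1]/-p[2]; s=1+c['k1']*(x*x+y*y)
    return np.array([c['cx']+c['fx']*x*s,c['cy']+c['fy']*y*s])
def img(cam): return cv2.cvtColor(env.get_image(cam),cv2.COLOR_RGB2BGR)
def tri(u1,u2):
    o1,d1=ray('top',*u1);o2,d2=ray('scene',*u2)
    A=np.c_[d1,-d2];t=np.linalg.lstsq(A,o2-o1,rcond=None)[0]
    a,b=o1+t[0]*d1,o2+t[1]*d2; return (a+b)/2,np.linalg.norm(a-b)
E
python3 - <<'E'
import cv2
a=cv2.imread('pics/top0.png')[110:260,180:350]
cv2.imwrite('pics/topz.png',cv2.resize(a,None,fx=4.5,fy=4,interpolation=cv2.INTER_CUBIC)[:600,:800])
a=cv2.imread('pics/scene0.png')[140:270,140:330]
cv2.imwrite('pics/scz.png',cv2.resize(a,None,fx=4,fy=4,interpolation=cv2.INTER_CUBIC))
from h import *
t=cv2.imread('pics/top0.png');h=cv2.cvtColor(t,cv2.COLOR_BGR2HSV)
def cc(name,im,lo,hi,roi,mn=15):
    m=cv2.inRange(cv2.cvtColor(im,cv2.COLOR_BGR2HSV),lo,hi)
    k=np.zeros_like(m);x0,y0,x1,y1=roi;k[y0:y1,x0:x1]=m[y0:y1,x0:x1]
    n,l,s,c=cv2.connectedComponentsWithStats(k)
    for i in range(1,n):
        if s[i,4]>mn:
            r=cv2.minAreaRect(np.argwhere(l==i)[:,::-1].astype(np.float32))
            print(name,c[i].round(1),s[i,4],[np.round(q,1) for q in r])
R=(185,115,345,255)
cc('blue',t,(100,120,60),(125,255,255),R)
cc('wood',t,(8,60,100),(25,200,255),(195,120,325,170))
cc('green',t,(50,100,30),(80,255,255),R)
cc('yellow',t,(20,150,120),(32,255,255),R)
cc('red',t,(0,170,60),(6,255,255),R)
cc('white',t,(0,0,170),(180,60,255),R,8)
cc('black',t,(0,0,0),(180,255,45),(205,185,345,255))
E
```

```text
blue [202.3 139.2] 185 [array([202.3, 139.3]), array([ 7.7, 24.2]), np.float64(9.0)]
blue [217.  205.7] 247 [array([217. , 205.6]), array([ 8.6, 28.9]), np.float64(13.0)]
wood [261.9 148. ] 2439 [array([261.7, 148.1]), array([112. ,  24.3]), np.float64(8.3)]
green [315.2 231.4] 100 [array([319.6, 229.5]), array([24.7, 17.7]), np.float64(14.0)]
green [325.3 227.8] 140 [array([325.5, 228. ]), array([13. , 12.3]), np.float64(18.4)]
yellow [287.2 225.4] 129 [array([292.6, 223.2]), array([24.2, 17.5]), np.float64(12.5)]
yellow [298.7 220.3] 119 [array([298.5, 220.5]), array([11., 11.]), np.float64(90.0)]
red [238.2 208. ] 115 [array([238., 208.]), array([11.3, 11.3]), np.float64(45.0)]
red [243.  215.5] 81 [array([238.8, 211. ]), array([24.2, 17.5]), np.float64(12.8)]
white [261.7 220.7] 94 [array([265.7, 217.3]), array([23.6, 16.5]), np.float64(13.4)]
white [268.4 213. ] 105 [array([268.5, 213. ]), array([10., 11.]), np.float64(90.0)]
black [279.7 220.9] 871 [array([279.3, 220.2]), array([116.8,  25. ]), np.float64(12.9)]
```

View pics/topz.png

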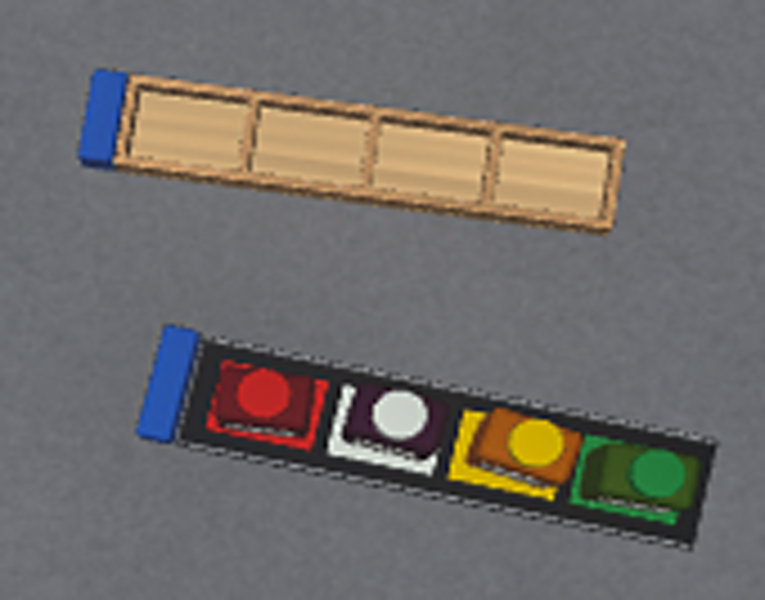

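View pics/scz.png

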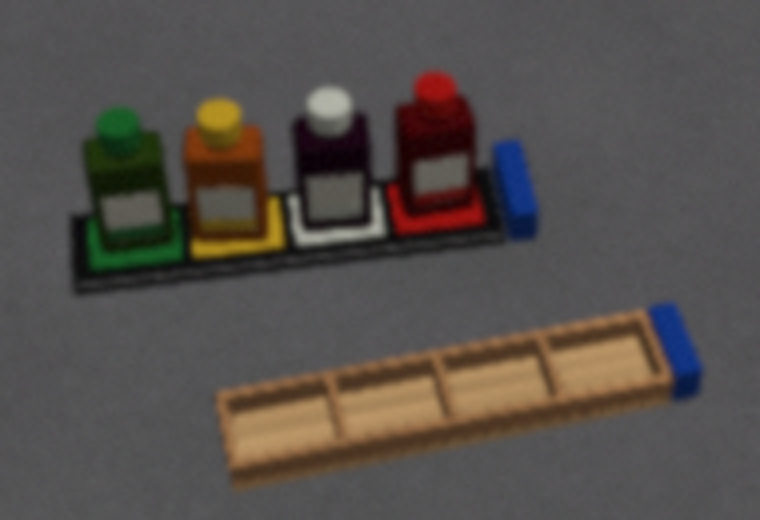

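Run:
```python
from h import *
t=cv2.imread('pics/top0.png')
tiles=[cv2.resize(t[int(v)-16:int(v)+18,int(u)-20:int(u)+20],(400,300) ,interpolation=cv2.INTER_CUBIC) for u,v in((238.2,208),(268.4,213),(298.7,220.3),(325.3,227.8))]
cv2.imwrite('pics/tiles.png',np.vstack([np.hstack(tiles[:2]),np.hstack(tiles[2:])]))
C=[(208.9,128.75),(319.3,145),(316,168),(205.8,151.25)]
P=np.array([onz('top',*c,.026) for c in C])
print(P.round(4)); print([np.linalg.norm(P[i]-P[(i+1)%4]).round(4) for i in range(4)],P.mean(0))
y=P[[0,3]].mean(0)-P[[1,2]].mean(0);print('crate yaw of y',np.degrees(np.arctan2(y[1],y[0])))
b=[(202.3,139.2),(217,205.7)]
for c in b: print('blue',onz('top',*c,.03))
for n,c in dict(r=(238.2,208),w=(268.4,213),y=(298.7,220.3),g=(325.3,227.8)).items(): print(n,onz('top',*c,.12).round(4))
for n,c in dict(r=(238.8,211),w=(265.7,217.3),y=(292.6,223.2),g=(319.6,229.5)).items(): print('pad',n,onz('top',*c,.012).round(4))
s=cv2.imread('pics/scene0.png');hs=cv2.cvtColor(s,cv2.COLOR_BGR2HSV)
tu=dict(r=(238.2,208),w=(268.4,213),y=(298.7,220.3),g=(325.3,227.8))
for n,lo,hi,roi in (('r',(0,170,100),(8,255,255),(238,155,260,167)),('w',(0,0,140),(180,60,255),(212,158,234,176)),('y',(20,150,100),(32,255,255),(185,160,205,178)),('g',(50,100,30),(80,255,255),(160,165,180,180))):
    x0,y0,x1,y1=roi;m=cv2.inRange(hs[y0:y1,x0:x1],lo,hi);p=np.argwhere(m)[:,::-1].mean(0)+[x0,y0]
    print(n,p,tri(tu[n],p))
```

```text
[[ 0.7051  0.0902  0.026 ]
 [ 0.6641 -0.1843  0.026 ]
 [ 0.6061 -0.1748  0.026 ]
 [ 0.6481  0.0975  0.026 ]]
[np.float64(0.2776), np.float64(0.0588), np.float64(0.2755), np.float64(0.0574)] [ 0.65585172 -0.04285993  0.026     ]
crate yaw of y 81.3615489970178
blue [0.67761672 0.10603541 0.03      ]
blue [0.51269318 0.06891334 0.03      ]
r [0.4991 0.0168 0.12  ]
w [ 0.4877 -0.051   0.12  ]
y [ 0.4711 -0.1189  0.12  ]
g [ 0.4542 -0.1784  0.12  ]
pad r [0.5011 0.0161 0.012 ]
pad w [ 0.4854 -0.0501  0.012 ]
pad y [ 0.4707 -0.1163  0.012 ]
pad g [ 0.455  -0.1826  0.012 ]
r [248.48387097 161.77419355] (array([0.49985437, 0.01782297, 0.11589462]), np.float64(0.0021932384298162604))
w [221.8245614  165.19298246] (array([ 0.48811821, -0.05030235,  0.11815428]), np.float64(0.001694743001287231))
y [194.61728395 169.17283951] (array([ 0.47189102, -0.11822989,  0.11449894]), np.float64(0.0027502312608966065))
g [169.40983607 172.7295082 ] (array([ 0.45494763, -0.17929188,  0.10919202]), np.float64(0.0018873540100860721))
```

View pics/tiles.png

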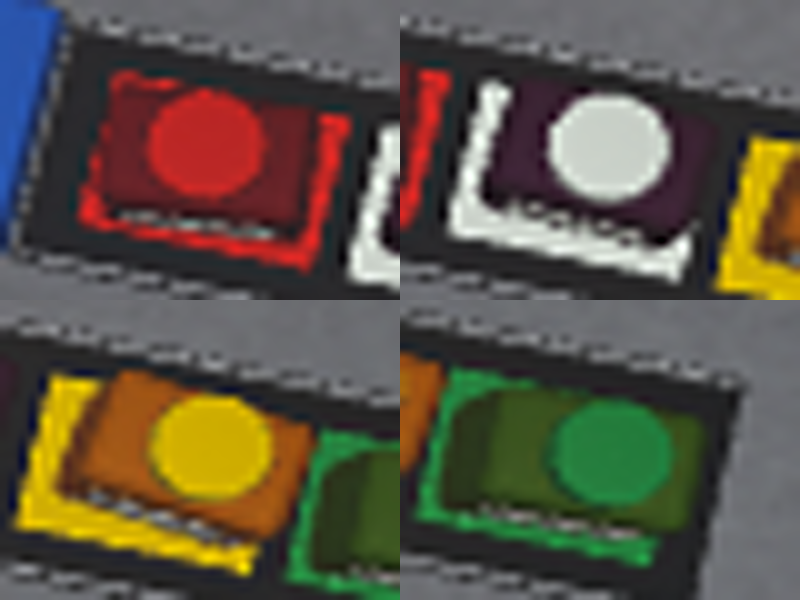

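Each flask is turned a little differently. The long-axis slopes in the image are about 9, 13, 20 and 10 degrees for red, white, yellow and green. The pads come out 68 mm apart, the crate 277x58 mm and the cap heights close to 120 mm, so the measurements agree with the given sizes. The jaws will close across the 32 mm width. I'll start with green.

```bash
cat >> h.py <<'E'
# name: centre xy, world angle (deg) of jaw (tool z) direction
F=dict(r=(.4995,.0170,-9),w=(.4878,-.0508,-13),y=(.4715,-.1187,-20),g=(.4546,-.1788,-9.7))
CC=np.array([.6559,-.0429]);U=np.array([np.cos(np.radians(81.5)),np.sin(np.radians(81.5))])
PK={n:(*(CC+U*y),-8.5) for n,y in dict(r=-.102,w=-.034,y=.034,g=.102).items()}
def go(x,y,ang,z):
    o=env.observe();R=np.array(o['tool_rot']);p=np.array(o['position'])
    d=R.T@(np.array([x,y,z])-p); a=np.degrees(np.arctan2(R[1,2],R[0,2]))
    yaw=-np.radians((ang-a+90)%180-90)
    print('t',round(o['time_s'],2),'pos',p.round(4),'ang',round(a,1),'-> d',d.round(4),'yaw',round(yaw,4),'F',np.array(o['ft_force']).round(1),'w',round(o['grip_width'],4),'x tool',R[:,0].round(3))
E
python3 -c "
from h import *
print(PK); go(*F['g'],.21)"
```

```text
{'r': (np.float64(0.6408234400647798), np.float64(-0.1437796180629155), -8.5), 'w': (np.float64(0.6508744800215933), np.float64(-0.07652653935430517), -8.5), 'y': (np.float64(0.6609255199784068), np.float64(-0.009273460645694828), -8.5), 'g': (np.float64(0.6709765599352203), np.float64(0.05797961806291551), -8.5)}
t 0.1 pos [ 0.2445 -0.4923  0.2105] ang -63.6 -> d [ 0.0008  0.3276 -0.1874] yaw -0.9407 F [ 1.1 -0.1  0.3] w 0.0853 x tool [-0.     0.001 -1.   ]
```

```bash
python3 -m jog '[[1,0,0.02,-0.012,-0.08],[1,0,0.05,-0.029,-0.18],[1,0,0.09,-0.052,-0.28],[1,0,0.13,-0.075,-0.38],[1,0,0.17,-0.098,-0.48],[1,0,0.21,-0.12,-0.58],[1,0,0.25,-0.143,-0.68],[1,0,0.28,-0.16,-0.78],[1,0,0.305,-0.174,-0.87],[1,0,0.32,-0.183,-0.92],[1,0,0.328,-0.187,-0.94],[1,0,0.328,-0.187,-0.94],[1,0,0.328,-0.187,-0.94]]' 40
python3 -c "
from h import *
go(*F['g'],.072)
cv2.imwrite('pics/top1.png',img('top'));cv2.imwrite('pics/scene1.png',img('scene'))"
```

```text
time_s: 1.4
position: [0.4549, -0.1798, 0.2109]
tool_rot: [[-0.0, 0.171, 0.985], [-0.0, 0.985, -0.171], [-1.0, -0.0, -0.0]]
ft_force: [-0.6, -0.7, 0.1]
grip_width: 0.0856
t 1.4 pos [ 0.4549 -0.1798  0.2109] ang -9.8 -> d [ 0.1389  0.001  -0.0004] yaw -0.0021 F [-0.6 -0.7  0.1] w 0.0856 x tool [-0. -0. -1.]
```

View pics/scene1.png

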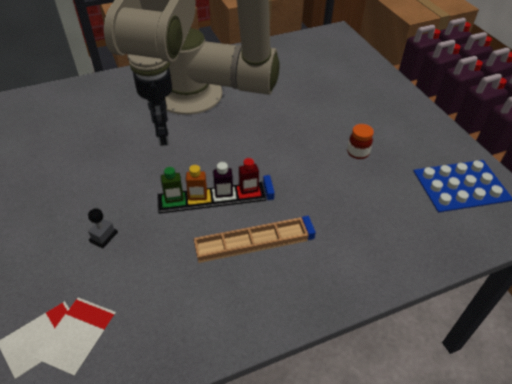

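```bash
python3 -m jog '[[1,0.02,0.001,0,0],[1,0.05,0.001,0,0],[1,0.08,0.001,0,0],[1,0.105,0.001,0,0],[1,0.125,0.001,0,0],[1,0.135,0.001,0,0],[1,0.139,0.001,0,0],[1,0.139,0.001,0,0],[0.3,0.139,0.001,0,0],[0,0.139,0.001,0,0],[-0.3,0.139,0.001,0,0],[-0.6,0.139,0.001,0,0],[-1,0.139,0.001,0,0],[-1,0.139,0.001,0,0],[-1,0.139,0.001,0,0]]' 40
python3 -c "
from h import *
go(*F['g'],.072)
cv2.imwrite('pics/scene2.png',cv2.resize(img('scene')[100:280,130:330],None,fx=3,fy=3))"
```

```text
time_s: 3.0
position: [0.4556, -0.1784, 0.0727]
tool_rot: [[0.001, 0.169, 0.986], [-0.001, 0.986, -0.169], [-1.0, -0.001, 0.001]]
ft_force: [-1.0, 0.4, 5.8]
grip_width: 0.0299
t 3.0 pos [ 0.4556 -0.1784  0.0727] ang -9.7 -> d [ 0.0007 -0.0005 -0.0009] yaw -0.0005 F [-1.   0.4  5.8] w 0.0299 x tool [ 0.001 -0.001 -1.   ]
```

View pics/scene2.png

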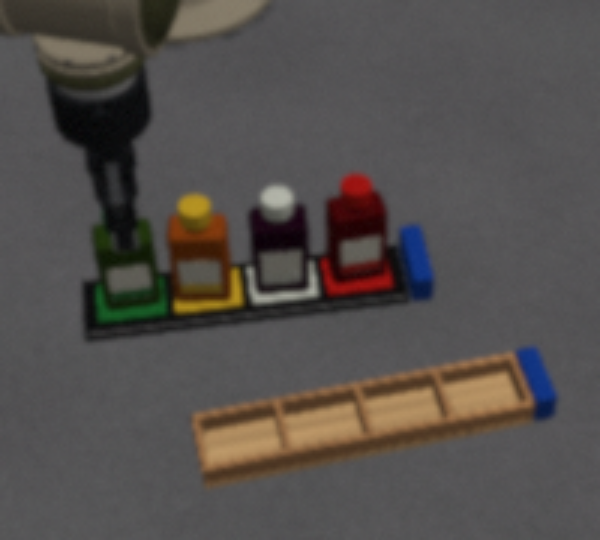

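The first picture shows the gripper above green, with its tips near (163,140). The second shows the fingers around the green body at about (123,235) in the zoomed view. The opening is 30 mm, so green is held. Now I'll lift it.

```bash
python3 -m jog '[[-1,-0.005,0,0,0],[-1,-0.02,0,0,0],[-1,-0.045,0,0,0],[-1,-0.07,0,0,0],[-1,-0.095,0,0,0],[-1,-0.115,0,0,0],[-1,-0.128,0,0,0],[-1,-0.13,0,0,0],[-1,-0.13,0,0,0]]'
python3 -c "
from h import *
go(*PK['g'],.2027)
cv2.imwrite('pics/scene3.png',cv2.resize(img('scene')[60:240,110:330],None,fx=3,fy=3))"
```

```text
time_s: 3.95
position: [0.4552, -0.1782, 0.2019]
tool_rot: [[-0.0, 0.169, 0.986], [0.0, 0.986, -0.169], [-1.0, 0.0, -0.0]]
ft_force: [0.4, 0.1, -1.8]
grip_width: 0.0297
t 3.95 pos [ 0.4552 -0.1782  0.2019] ang -9.7 -> d [-0.0008  0.2693  0.1727] yaw -0.0216 F [ 0.4  0.1 -1.8] w 0.0297 x tool [-0.  0. -1.]
```

View pics/scene3.png

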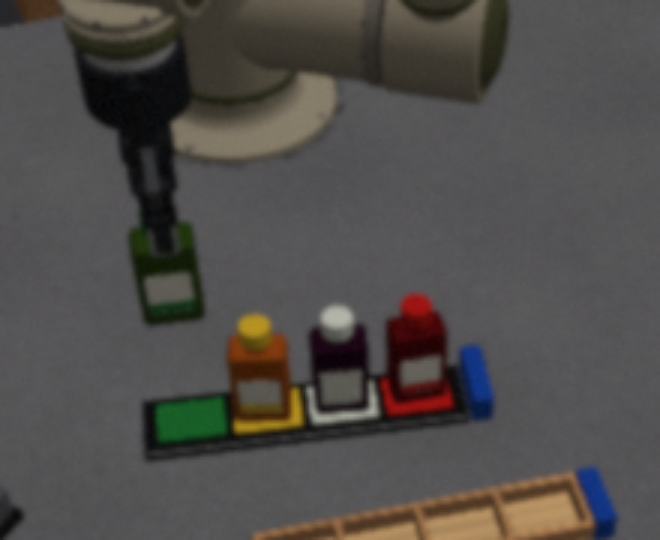

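Green is lifted and hangs upright at about (165,275). Its pad underneath is clear.

```bash
python3 -m jog '[[-1,0,0.005,0.01,0],[-1,0,0.01,0.03,0],[-1,0,0.02,0.055,-0.005],[-1,0,0.035,0.08,-0.01],[-1,0,0.055,0.105,-0.015],[-1,0,0.08,0.125,-0.02],[-1,0,0.105,0.14,-0.022],[-1,0,0.135,0.15,-0.022],[-1,0,0.165,0.158,-0.022],[-1,0,0.195,0.164,-0.022],[-1,0,0.225,0.169,-0.022],[-1,0,0.248,0.172,-0.022],[-1,0,0.262,0.173,-0.022],[-1,0,0.268,0.173,-0.022],[-1,0,0.269,0.173,-0.022],[-1,0,0.269,0.173,-0.022],[-1,0,0.269,0.173,-0.022]]'
python3 -c "
from h import *
go(*PK['g'],.0675)"
```

```text
time_s: 5.7
position: [0.6713, 0.0565, 0.2021]
tool_rot: [[0.0, 0.149, 0.989], [-0.0, 0.989, -0.149], [-1.0, -0.0, 0.0]]
ft_force: [0.9, -0.6, -1.5]
grip_width: 0.03
t 5.7 pos [0.6713 0.0565 0.2021] ang -8.6 -> d [ 0.1346  0.0014 -0.0006] yaw -0.0009 F [ 0.9 -0.6 -1.5] w 0.03 x tool [ 0. -0. -1.]
```

```bash
python3 -m jog '[[-1,0.015,0.001,0,0],[-1,0.04,0.001,0,0],[-1,0.065,0.001,0,0],[-1,0.085,0.001,0,0],[-1,0.095,0.001,0,0],[-1,0.097,0.001,0,0],[-1,0.097,0.001,0,0]]'
python3 -c "
from h import *
go(*PK['g'],.0675)
cv2.imwrite('pics/scene4.png',cv2.resize(img('scene')[140:280,180:360],None,fx=4,fy=4))
cv2.imwrite('pics/top4.png',cv2.resize(img('top')[90:190,180:330],None,fx=5,fy=5))"
```

```text
time_s: 6.4
position: [0.6719, 0.0582, 0.1058]
tool_rot: [[0.001, 0.148, 0.989], [-0.0, 0.989, -0.148], [-1.0, 0.0, 0.001]]
ft_force: [-0.2, -0.2, -1.3]
grip_width: 0.0297
t 6.4 pos [0.6719 0.0582 0.1058] ang -8.5 -> d [ 0.0383 -0.0004 -0.0009] yaw -0.0001 F [-0.2 -0.2 -1.3] w 0.0297 x tool [ 0.001 -0.    -1.   ]
```

View pics/scene4.png

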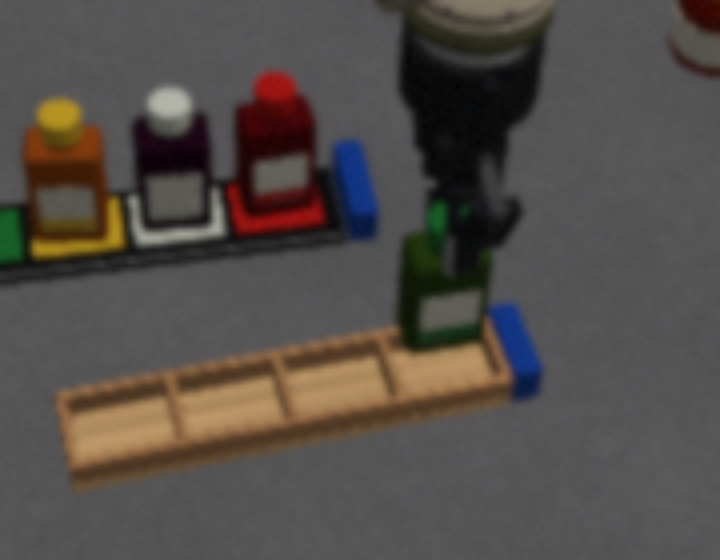

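View pics/top4.png

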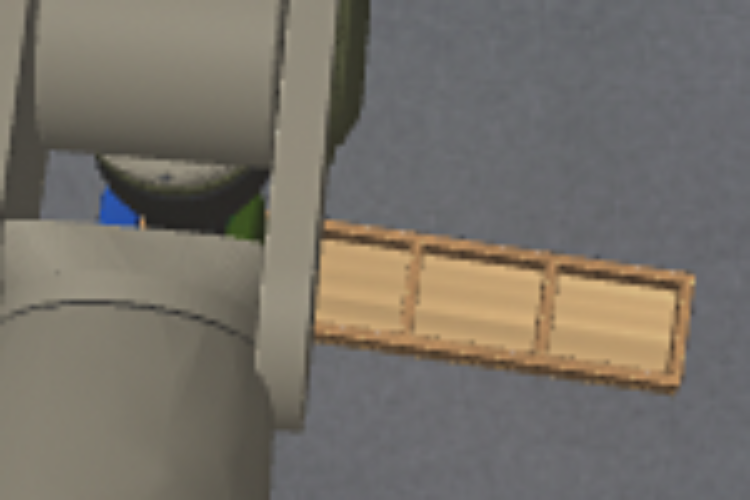

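In the scene view green stands above the blue-end pocket, with its bottom edge at about (405,348) to (487,338) in the zoomed view. I'll check the crate pose against this view.

Run:
```python
from h import *
X=np.array([U[1],-U[0]])
def w(x,y,z): return [*(CC+X*x+U*y),z]
z4=lambda P:((proj('scene',P)-[180,140])*4).round(0)
print('crate top corners',[z4(w(a,b,.026)) for a,b in((-.029,-.139),(.029,-.139),(.029,.139),(-.029,.139))])
print('flask front bottom',z4(w(.016,.102-.025,.0443)),z4(w(.016,.102+.025,.0443)))
```

```text
crate top corners [array([ 46., 387.]), array([ 61., 463.]), array([505., 374.]), array([477., 304.])]
flask front bottom [405. 358.] [483. 343.]
```

Run:
```python
from h import *
s=img('scene'); cv2.imwrite('pics/scene5f.png',s)
cv2.imwrite('pics/s5a.png',cv2.resize(s[200:260,260:340],(800,600),interpolation=cv2.INTER_CUBIC))
cv2.imwrite('pics/s5b.png',cv2.resize(s[215:275,180:260],(800,600),interpolation=cv2.INTER_CUBIC))
```

```text
(no output)
```

View pics/s5a.png

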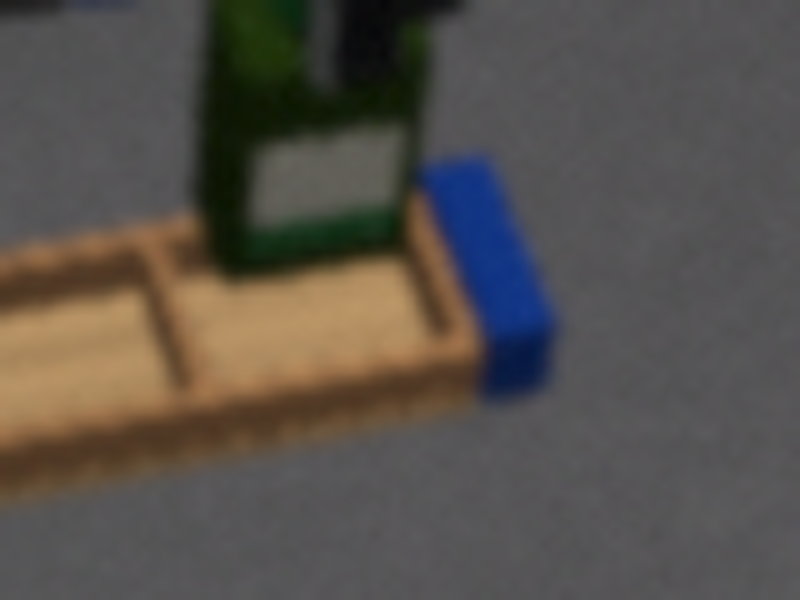

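View pics/s5b.png

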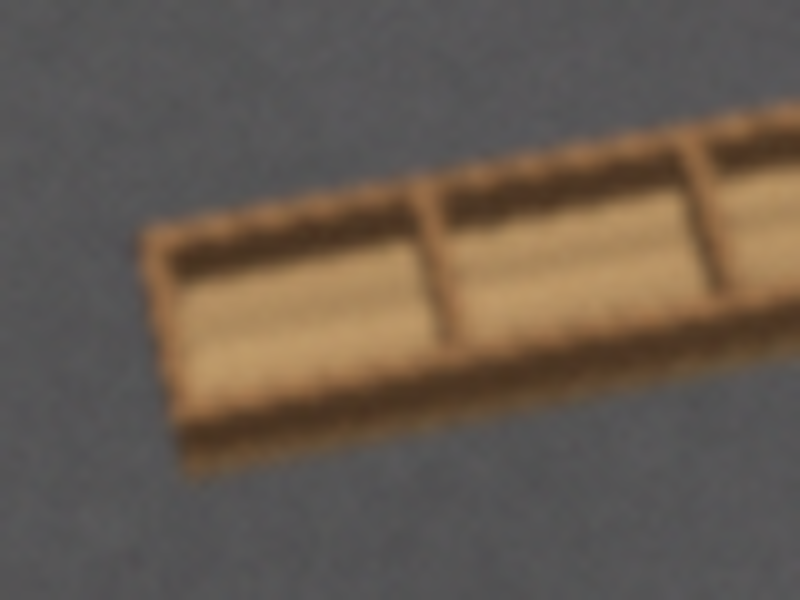

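Run:
```python
from h import *
X=np.array([U[1],-U[0]])
P=np.array([onz('scene',*c,.026) for c in((301,219),(308.2,234.5),(197.8,256.5),(194.2,238.2))])
print(P.round(4),[np.linalg.norm(P[i]-P[(i+1)%4]).round(4) for i in range(4)],P.mean(0).round(4))
e=P[0]+P[1]-P[2]-P[3];print(np.degrees(np.arctan2(e[1],e[0])))
c=P.mean(0)[:2]
Q=np.array([onz('scene',260+a/10,200+b/10,.0443)[:2] for a,b in((237,275),(405,250),(321,263))])
for q in Q: print('flask pts in scene-crate frame',X@(q-c),U@(q-c), 'top-crate', X@(q-CC),U@(q-CC))
```

```text
[[ 0.6586  0.0987  0.026 ]
 [ 0.7098  0.0931  0.026 ]
 [ 0.6683 -0.1799  0.026 ]
 [ 0.6133 -0.1713  0.026 ]] [np.float64(0.0515), np.float64(0.2761), np.float64(0.0556), np.float64(0.2738)] [ 0.6625 -0.0398  0.026 ]
80.91314680277108
flask pts in scene-crate frame 0.005021683586764583 0.0806245965541059 top-crate 0.011112372610368746 0.08462868706219305
flask pts in scene-crate frame 0.007446504237313538 0.12323217058317133 top-crate 0.013537193260917705 0.1272362610912585
flask pts in scene-crate frame 0.006381292246075734 0.1018275057218701 top-crate 0.012471981269679897 0.10583159622995725
```

The two views disagree by a few mm across the crate: the scene view puts green about 5 mm too far back, the top view about 1 mm too far forward. I'll take the middle, +3 mm in x, and lower while watching the force.

```bash
python3 -m jog '[[-1,0,0,0.002,0],[-1,0.005,0,0.003,0],[-1,0.01,0,0.003,0],[-1,0.016,0,0.003,0],[-1,0.022,0,0.003,0],[-1,0.028,0,0.003,0],[-1,0.028,0,0.003,0]]'
python3 - <<'E'
from h import *
go(*PK['g'],.0675)
s=img('scene'); cv2.imwrite('pics/s6.png',cv2.resize(s[190:250,260:340],(800,600),interpolation=cv2.INTER_CUBIC))
E
```

```text
time_s: 7.25
position: [0.674, 0.0582, 0.0758]
tool_rot: [[-0.002, 0.148, 0.989], [0.0, 0.989, -0.148], [-1.0, -0.0, -0.002]]
ft_force: [0.2, 0.8, -1.0]
grip_width: 0.0299
t 7.25 pos [0.674  0.0582 0.0758] ang -8.5 -> d [ 0.0083 -0.0006 -0.0029] yaw 0.0003 F [ 0.2  0.8 -1. ] w 0.0299 x tool [-0.002  0.    -1.   ]
```

View pics/s6.png

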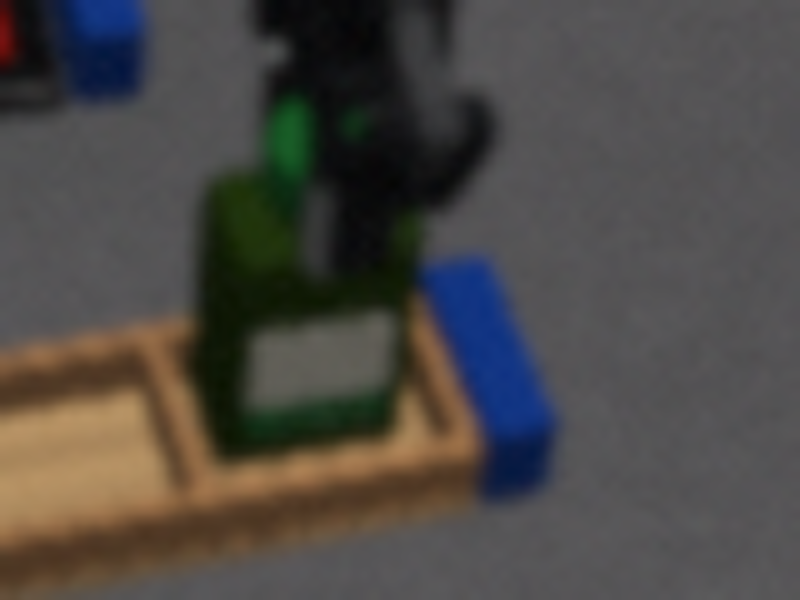

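Green's base is inside the pocket with no force, at about (215,455) to (395,435). The gap on the right (+y) is larger, so I'll shift 2 mm that way, set it down and release.

```bash
python3 -m jog '[[-1,0,0.001,0,0],[-1,0.003,0.002,0,0],[-1,0.006,0.002,0,0],[-1,0.008,0.002,0,0],[-1,0.0085,0.002,0,0],[-1,0.0085,0.002,0,0]]'
python3 -c "
from h import *
go(*PK['g'],.067)"
```

```text
time_s: 7.9
position: [0.6748, 0.0601, 0.0684]
tool_rot: [[-0.0, 0.147, 0.989], [-0.0, 0.989, -0.147], [-1.0, -0.0, -0.0]]
ft_force: [0.1, 0.1, -0.9]
grip_width: 0.0297
t 7.9 pos [0.6748 0.0601 0.0684] ang -8.5 -> d [ 0.0014 -0.0026 -0.0035] yaw 0.0003 F [ 0.1  0.1 -0.9] w 0.0297 x tool [-0. -0. -1.]
```

```bash
python3 -m jog '[[-1,0.001,0,0,0],[-1,0.0015,0,0,0],[-1,0.0015,0,0,0],[-0.3,0.0015,0,0,0],[0,0.0015,0,0,0],[0.5,0.0015,0,0,0],[1,0.0015,0,0,0],[1,0.0015,0,0,0],[1,0.0015,0,0,0],[1,-0.02,0,0,0],[1,-0.05,0,0,0],[1,-0.08,0,0,0],[1,-0.11,0,0,0],[1,-0.13,0,0,0],[1,-0.14,0,0,0],[1,-0.142,0,0,0],[1,-0.142,0,0,0]]'
python3 - <<'E'
from h import *
go(*F['y'],.21)
s=img('scene'); cv2.imwrite('pics/s7.png',cv2.resize(s[190:250,260:340],(800,600),interpolation=cv2.INTER_CUBIC))
E
```

```text
time_s: 9.6
position: [0.6745, 0.0601, 0.2096]
tool_rot: [[-0.001, 0.147, 0.989], [0.0, 0.989, -0.147], [-1.0, -0.0, -0.001]]
ft_force: [-0.3, -0.1, 0.3]
grip_width: 0.0852
t 9.6 pos [0.6745 0.0601 0.2096] ang -8.5 -> d [-2.000e-04 -2.068e-01 -1.744e-01] yaw 0.201 F [-0.3 -0.1  0.3] w 0.0852 x tool [-0.001  0.    -1.   ]
```

View pics/s7.png

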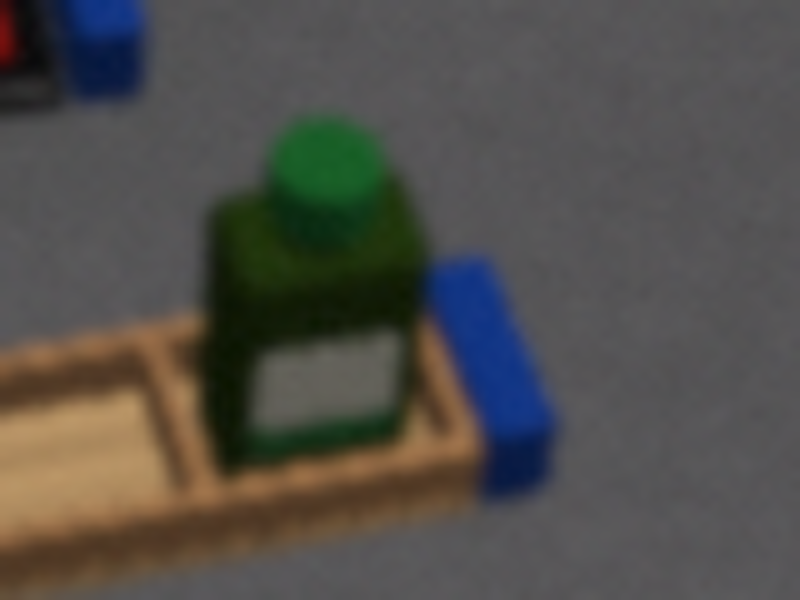

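Green stands upright in the blue-end pocket, cap at about (325,160) in the zoomed view, with floor visible on both sides. I'll apply the same correction to the other pockets. Yellow is next.

```bash
sed -i 's/CC=np.array(\[.6559,-.0429\])/CC=np.array([.6590,-.0409])/' h.py
python3 -m jog '[[1,0,-0.02,-0.017,0.02],[1,0,-0.05,-0.042,0.05],[1,0,-0.085,-0.072,0.09],[1,0,-0.12,-0.101,0.12],[1,0,-0.15,-0.127,0.15],[1,0,-0.18,-0.152,0.18],[1,0,-0.2,-0.168,0.2],[1,0,-0.2068,-0.1744,0.2],[1,0,-0.2068,-0.1744,0.2],[1,0,-0.2068,-0.1744,0.2]]'
python3 -c "
from h import *
go(*F['y'],.072)
t=img('top');cv2.imwrite('pics/t8.png',t);cv2.imwrite('pics/t8z.png',cv2.resize(t[110:190,180:330],None,fx=5,fy=5,interpolation=cv2.INTER_CUBIC))"
```

```text
time_s: 10.65
position: [0.4723, -0.1182, 0.2102]
tool_rot: [[-0.0, 0.34, 0.94], [0.001, 0.94, -0.34], [-1.0, 0.0, -0.0]]
ft_force: [0.3, 0.3, 0.3]
grip_width: 0.0851
t 10.65 pos [ 0.4723 -0.1182  0.2102] ang -19.9 -> d [ 0.1382 -0.0008 -0.0006] yaw 0.0017 F [0.3 0.3 0.3] w 0.0851 x tool [-0.     0.001 -1.   ]
```

View pics/t8z.png

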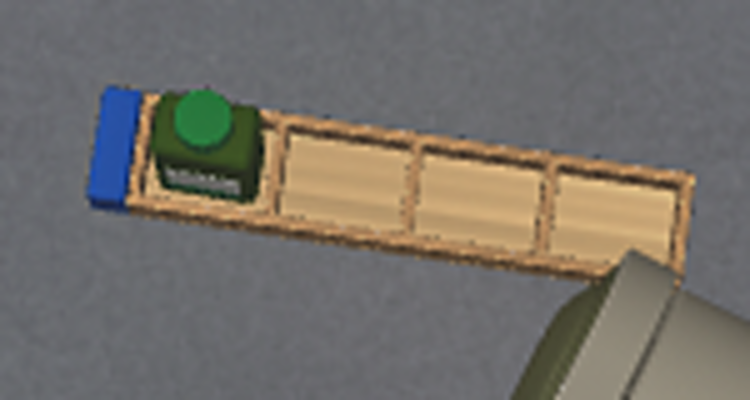

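```bash
python3 - <<'E'
from h import *
p=onz('top',180+203/5,110+118/5,.114)[:2];c=np.array([.6559,-.0429]);X=np.array([U[1],-U[0]])
print(p,X@(p-c),U@(p-c))
E
python3 -m jog '[[1,0.02,0,0,0],[1,0.05,0,0,0],[1,0.08,0,0,0],[1,0.105,0,0,0],[1,0.125,0,0,0],[1,0.135,0,0,0],[1,0.138,0,0,0],[1,0.138,0,0,0],[0.3,0.138,0,0,0],[0,0.138,0,0,0],[-0.3,0.138,0,0,0],[-0.6,0.138,0,0,0],[-1,0.138,0,0,0],[-1,0.138,0,0,0],[-1,0.138,0,0,0]]' 40
python3 -c "
from h import *
go(*F['y'],.072)"
```

```text
[0.67138835 0.05722259] 0.0005191626728536317 0.10131214999804555
time_s: 12.2
position: [0.4721, -0.1189, 0.0731]
tool_rot: [[0.001, 0.341, 0.94], [-0.001, 0.94, -0.341], [-1.0, -0.0, 0.001]]
ft_force: [-0.6, 1.3, 5.8]
grip_width: 0.0296
t 12.2 pos [ 0.4721 -0.1189  0.0731] ang -19.9 -> d [ 0.0011 -0.     -0.0006] yaw 0.001 F [-0.6  1.3  5.8] w 0.0296 x tool [ 0.001 -0.001 -1.   ]
```

In the top view green's cap is within 1 mm of its pocket centre (crate coordinates 0.5, 101.3 mm), so the corrected targets are good. Yellow is gripped, and I'll lift and carry it.

```bash
python3 -m jog '[[-1,-0.005,0,0,0],[-1,-0.02,0,0,0],[-1,-0.045,0,0,0],[-1,-0.07,0,0,0],[-1,-0.095,0,0,0],[-1,-0.115,0,0,0],[-1,-0.128,0,0,0],[-1,-0.13,0,0,0],[-1,-0.13,0,0,0]]'
python3 -c "
from h import *
go(*PK['y'],.2027)"
```

```text
time_s: 13.1
position: [0.4716, -0.1186, 0.2023]
tool_rot: [[-0.0, 0.341, 0.94], [0.0, 0.94, -0.341], [-1.0, 0.0, -0.0]]
ft_force: [0.9, -0.0, -0.5]
grip_width: 0.0297
t 13.1 pos [ 0.4716 -0.1186  0.2023] ang -19.9 -> d [-0.0004  0.1703  0.1429] yaw -0.1996 F [ 0.9 -0.  -0.5] w 0.0297 x tool [-0.  0. -1.]
```

```bash
python3 -m jog '[[-1,0,0.01,0.01,-0.01],[-1,0,0.025,0.025,-0.03],[-1,0,0.045,0.045,-0.06],[-1,0,0.065,0.065,-0.09],[-1,0,0.09,0.085,-0.12],[-1,0,0.115,0.104,-0.15],[-1,0,0.138,0.12,-0.17],[-1,0,0.156,0.133,-0.19],[-1,0,0.167,0.14,-0.2],[-1,0,0.1705,0.143,-0.2],[-1,0,0.1705,0.143,-0.2],[-1,0,0.1705,0.143,-0.2]]'
python3 -c "
from h import *
go(*PK['y'],.0675)"
```

```text
time_s: 14.3
position: [0.6641, -0.0074, 0.2021]
tool_rot: [[-0.001, 0.148, 0.989], [0.0, 0.989, -0.148], [-1.0, -0.0, -0.001]]
ft_force: [-0.1, -0.1, -1.5]
grip_width: 0.0295
t 14.3 pos [ 0.6641 -0.0074  0.2021] ang -8.5 -> d [1.346e-01 1.000e-04 1.000e-04] yaw -0.0 F [-0.1 -0.1 -1.5] w 0.0295 x tool [-0.001  0.    -1.   ]
```

```bash
python3 -m jog '[[-1,0.015,0,0,0],[-1,0.04,0,0,0],[-1,0.065,0,0,0],[-1,0.085,0,0,0],[-1,0.1,0,0,0],[-1,0.108,0,0,0],[-1,0.116,0,0,0],[-1,0.123,0,0,0],[-1,0.126,0,0,0],[-1,0.126,0,0,0]]'
python3 - <<'E'
from h import *
go(*PK['y'],.067)
s=img('scene'); cv2.imwrite('pics/s9.png',cv2.resize(s[190:250,240:320],(800,600),interpolation=cv2.INTER_CUBIC))
E
```

```text
time_s: 15.3
position: [0.6643, -0.0072, 0.0764]
tool_rot: [[-0.0, 0.147, 0.989], [0.0, 0.989, -0.147], [-1.0, 0.0, -0.0]]
ft_force: [0.5, 0.5, -1.1]
grip_width: 0.0295
t 15.3 pos [ 0.6643 -0.0072  0.0764] ang -8.5 -> d [ 0.0094 -0.0001 -0.0003] yaw 0.0004 F [ 0.5  0.5 -1.1] w 0.0295 x tool [-0.  0. -1.]
```

View pics/s9.png

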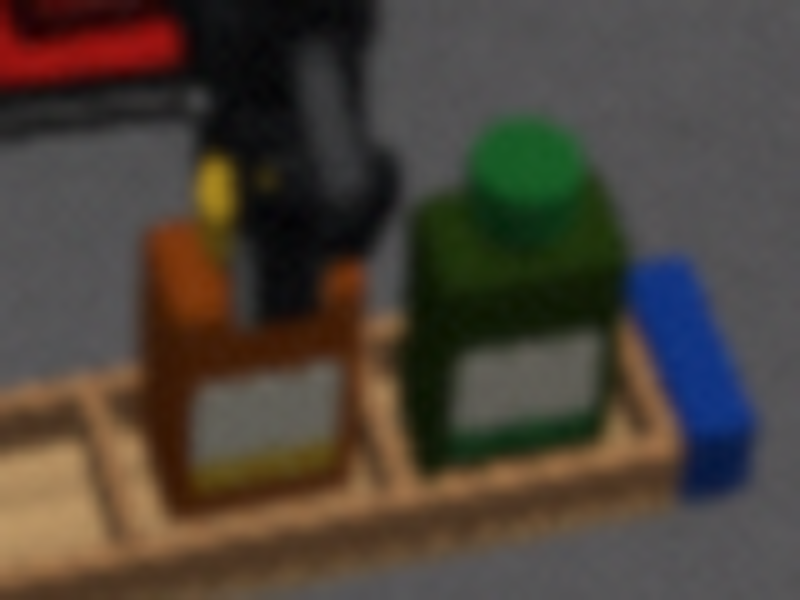

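Yellow sits centred in its pocket, with its base at about (175,515) to (345,480). I'll set it down and release.

```bash
python3 -m jog '[[-1,0.004,0,0,0],[-1,0.007,0,0,0],[-1,0.009,0,0,0],[-1,0.0095,0,0,0],[-1,0.0095,0,0,0],[-0.3,0.0095,0,0,0],[0,0.0095,0,0,0],[0.5,0.0095,0,0,0],[1,0.0095,0,0,0],[1,0.0095,0,0,0],[1,0.0095,0,0,0],[1,-0.02,0,0,0],[1,-0.05,0,0,0],[1,-0.08,0,0,0],[1,-0.11,0,0,0],[1,-0.13,0,0,0],[1,-0.134,0,0,0],[1,-0.134,0,0,0]]'
python3 - <<'E'
from h import *
go(*F['w'],.21)
E
```

```text
time_s: 17.15
position: [0.6644, -0.0072, 0.2104]
tool_rot: [[0.0, 0.147, 0.989], [-0.0, 0.989, -0.147], [-1.0, -0.0, 0.0]]
ft_force: [0.8, 0.1, -0.8]
grip_width: 0.0854
t 17.15 pos [ 0.6644 -0.0072  0.2104] ang -8.5 -> d [ 0.0003 -0.0691 -0.1682] yaw 0.0789 F [ 0.8  0.1 -0.8] w 0.0854 x tool [ 0. -0. -1.]
```

```bash
python3 -m jog '[[1,0,-0.008,-0.02,0.01],[1,0,-0.018,-0.045,0.02],[1,0,-0.032,-0.078,0.04],[1,0,-0.045,-0.11,0.05],[1,0,-0.057,-0.138,0.065],[1,0,-0.066,-0.16,0.078],[1,0,-0.0692,-0.1682,0.079],[1,0,-0.0692,-0.1682,0.079],[1,0,-0.0692,-0.1682,0.079]]'
python3 - <<'E'
from h import *
go(*F['w'],.072)
E
```

```text
time_s: 18.05
position: [0.4885, -0.0508, 0.2101]
tool_rot: [[-0.0, 0.225, 0.974], [0.0, 0.974, -0.225], [-1.0, 0.0, -0.0]]
ft_force: [0.3, -0.1, 0.4]
grip_width: 0.0855
t 18.05 pos [ 0.4885 -0.0508  0.2101] ang -13.0 -> d [ 0.1381 -0.0002 -0.0006] yaw 0.0001 F [ 0.3 -0.1  0.4] w 0.0855 x tool [-0.  0. -1.]
```

```bash
python3 -m jog '[[1,0.02,0,0,0],[1,0.05,0,0,0],[1,0.08,0,0,0],[1,0.105,0,0,0],[1,0.125,0,0,0],[1,0.135,0,0,0],[1,0.138,0,0,0],[1,0.138,0,0,0],[0.3,0.138,0,0,0],[0,0.138,0,0,0],[-0.3,0.138,0,0,0],[-0.6,0.138,0,0,0],[-1,0.138,0,0,0],[-1,0.138,0,0,0],[-1,0.138,0,0,0]]' 40
python3 -c "
from h import *
go(*F['w'],.072)"
python3 -m jog '[[-1,-0.005,0,0,0],[-1,-0.02,0,0,0],[-1,-0.045,0,0,0],[-1,-0.07,0,0,0],[-1,-0.095,0,0,0],[-1,-0.115,0,0,0],[-1,-0.128,0,0,0],[-1,-0.13,0,0,0],[-1,-0.13,0,0,0]]'
python3 -c "
from h import *
go(*PK['w'],.2027)
cv2.imwrite('pics/s10.png',cv2.resize(img('scene')[60:260,130:330],None,fx=3,fy=3))"
```

```text
time_s: 19.55
position: [0.4881, -0.0509, 0.0733]
tool_rot: [[0.001, 0.225, 0.974], [-0.0, 0.974, -0.225], [-1.0, -0.0, 0.001]]
ft_force: [-0.6, 0.4, 5.1]
grip_width: 0.0297
t 19.55 pos [ 0.4881 -0.0509  0.0733] ang -13.0 -> d [ 0.0013  0.0001 -0.0003] yaw -0.0002 F [-0.6  0.4  5.1] w 0.0297 x tool [ 0.001 -0.    -1.   ]
time_s: 20.45
position: [0.4876, -0.0508, 0.2024]
tool_rot: [[-0.0, 0.225, 0.974], [0.0, 0.974, -0.225], [-1.0, 0.0, -0.0]]
ft_force: [-0.3, 0.4, -2.1]
grip_width: 0.0299
t 20.45 pos [ 0.4876 -0.0508  0.2024] ang -13.0 -> d [-0.0003  0.0143  0.1674] yaw -0.0787 F [-0.3  0.4 -2.1] w 0.0299 x tool [-0.  0. -1.]
```

View pics/s10.png

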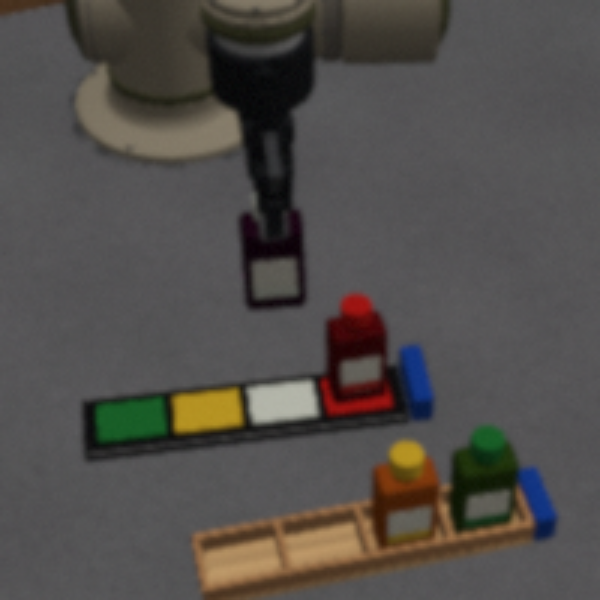

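The white-capped flask hangs upright at (273,260). Yellow and green stand in the two pockets nearest the blue end, at (405,495) and (485,490).

```bash
python3 -m jog '[[-1,0,0.001,0.01,0],[-1,0,0.002,0.03,-0.01],[-1,0,0.004,0.055,-0.03],[-1,0,0.007,0.08,-0.04],[-1,0,0.009,0.105,-0.05],[-1,0,0.011,0.13,-0.065],[-1,0,0.013,0.15,-0.075],[-1,0,0.0143,0.163,-0.079],[-1,0,0.0143,0.1674,-0.079],[-1,0,0.0143,0.1674,-0.079],[-1,0,0.0143,0.1674,-0.079]]'
python3 -c "
from h import *
go(*PK['w'],.0764)"
```

```text
time_s: 21.6
position: [0.6538, -0.0745, 0.2022]
tool_rot: [[-0.001, 0.148, 0.989], [0.0, 0.989, -0.148], [-1.0, 0.0, -0.001]]
ft_force: [-0.2, -0.5, -1.4]
grip_width: 0.0298
t 21.6 pos [ 0.6538 -0.0745  0.2022] ang -8.5 -> d [ 0.1258 -0.      0.0003] yaw 0.0002 F [-0.2 -0.5 -1.4] w 0.0298 x tool [-0.001  0.    -1.   ]
```

```bash
python3 -m jog '[[-1,0.015,0,0,0],[-1,0.04,0,0,0],[-1,0.065,0,0,0],[-1,0.085,0,0,0],[-1,0.1,0,0,0],[-1,0.108,0,0,0],[-1,0.116,0,0,0],[-1,0.123,0,0,0],[-1,0.126,0,0,0],[-1,0.126,0,0,0]]'
python3 - <<'E'
from h import *
go(*PK['w'],.067)
s=img('scene'); cv2.imwrite('pics/s11.png',cv2.resize(s[195:255,210:290],(800,600),interpolation=cv2.INTER_CUBIC))
E
```

```text
time_s: 22.6
position: [0.6541, -0.0746, 0.0764]
tool_rot: [[-0.0, 0.147, 0.989], [0.0, 0.989, -0.147], [-1.0, 0.0, -0.0]]
ft_force: [-0.7, 0.3, -0.6]
grip_width: 0.0291
t 22.6 pos [ 0.6541 -0.0746  0.0764] ang -8.5 -> d [ 0.0094  0.     -0.0001] yaw 0.0003 F [-0.7  0.3 -0.6] w 0.0291 x tool [-0.  0. -1.]
```

View pics/s11.png

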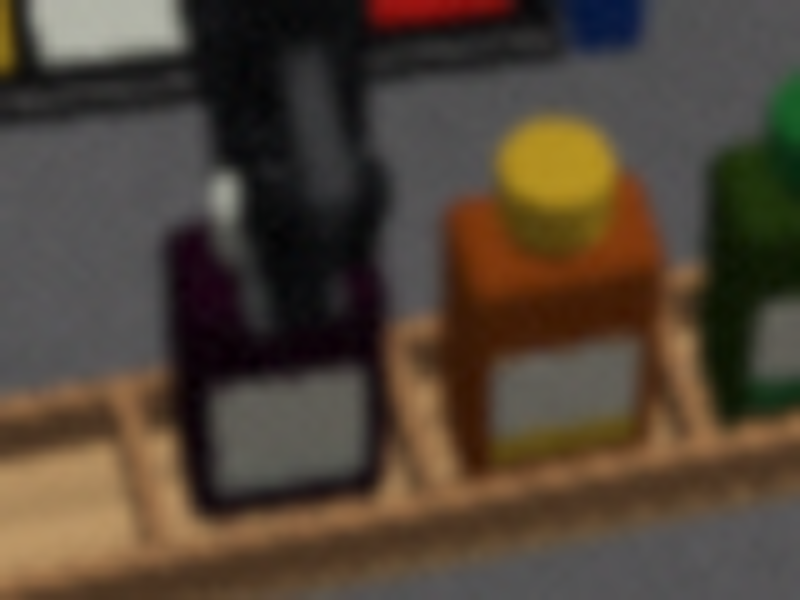

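White is inside its pocket, with its base at about (200,515) to (378,488) and floor visible on both sides. I'll set it down and release.

```bash
python3 -m jog '[[-1,0.004,0,0,0],[-1,0.007,0,0,0],[-1,0.009,0,0,0],[-1,0.0095,0,0,0],[-1,0.0095,0,0,0],[-0.3,0.0095,0,0,0],[0,0.0095,0,0,0],[0.5,0.0095,0,0,0],[1,0.0095,0,0,0],[1,0.0095,0,0,0],[1,0.0095,0,0,0],[1,-0.02,0,0,0],[1,-0.05,0,0,0],[1,-0.08,0,0,0],[1,-0.11,0,0,0],[1,-0.13,0,0,0],[1,-0.134,0,0,0],[1,-0.134,0,0,0]]'
python3 - <<'E'
from h import *
go(*F['r'],.21)
E
```

```text
time_s: 24.45
position: [0.6541, -0.0746, 0.2104]
tool_rot: [[0.0, 0.147, 0.989], [-0.0, 0.989, -0.147], [-1.0, -0.0, 0.0]]
ft_force: [-1.0, 0.0, 0.1]
grip_width: 0.0854
t 24.45 pos [ 0.6541 -0.0746  0.2104] ang -8.5 -> d [ 0.0003  0.0678 -0.1664] yaw 0.0091 F [-1.   0.   0.1] w 0.0854 x tool [ 0. -0. -1.]
```

```bash
python3 -m jog '[[1,0,0.008,-0.02,0],[1,0,0.018,-0.045,0],[1,0,0.032,-0.078,0.005],[1,0,0.045,-0.11,0.009],[1,0,0.057,-0.138,0.009],[1,0,0.065,-0.158,0.009],[1,0,0.0678,-0.1664,0.009],[1,0,0.0678,-0.1664,0.009],[1,0,0.0678,-0.1664,0.009]]'
python3 - <<'E'
from h import *
go(*F['r'],.072)
E
```

```text
time_s: 25.35
position: [0.5002, 0.0166, 0.21]
tool_rot: [[-0.0, 0.157, 0.988], [-0.0, 0.988, -0.157], [-1.0, -0.0, -0.0]]
ft_force: [0.0, 0.5, 0.2]
grip_width: 0.0855
t 25.35 pos [0.5002 0.0166 0.21  ] ang -9.0 -> d [ 0.138   0.0004 -0.0007] yaw -0.0002 F [0.  0.5 0.2] w 0.0855 x tool [-0. -0. -1.]
```

```bash
python3 -m jog '[[1,0.02,0,0,0],[1,0.05,0,0,0],[1,0.08,0,0,0],[1,0.105,0,0,0],[1,0.125,0,0,0],[1,0.135,0,0,0],[1,0.138,0,0,0],[1,0.138,0,0,0],[0.3,0.138,0,0,0],[0,0.138,0,0,0],[-0.3,0.138,0,0,0],[-0.6,0.138,0,0,0],[-1,0.138,0,0,0],[-1,0.138,0,0,0],[-1,0.138,0,0,0]]' 40
python3 -c "
from h import *
go(*F['r'],.072)"
python3 -m jog '[[-1,-0.005,0,0,0],[-1,-0.02,0,0,0],[-1,-0.045,0,0,0],[-1,-0.07,0,0,0],[-1,-0.095,0,0,0],[-1,-0.115,0,0,0],[-1,-0.135,0,0,0],[-1,-0.15,0,0,0],[-1,-0.15,0,0,0],[-1,-0.15,0,0,0]]'
python3 -c "
from h import *
go(*PK['r'],.2227)"
```

```text
time_s: 26.85
position: [0.4998, 0.017, 0.0732]
tool_rot: [[0.001, 0.156, 0.988], [-0.0, 0.988, -0.156], [-1.0, -0.0, 0.001]]
ft_force: [-0.6, -0.5, 4.7]
grip_width: 0.0298
t 26.85 pos [0.4998 0.017  0.0732] ang -9.0 -> d [ 0.0012 -0.     -0.0003] yaw 0.0003 F [-0.6 -0.5  4.7] w 0.0298 x tool [ 0.001 -0.    -1.   ]
time_s: 27.85
position: [0.4992, 0.0171, 0.222]
tool_rot: [[-0.001, 0.156, 0.988], [0.0, 0.988, -0.156], [-1.0, 0.0, -0.001]]
ft_force: [-0.7, 0.6, -1.9]
grip_width: 0.0293
t 27.85 pos [0.4992 0.0171 0.222 ] ang -9.0 -> d [-0.0008 -0.1343  0.1678] yaw -0.0087 F [-0.7  0.6 -1.9] w 0.0293 x tool [-0.001  0.    -1.   ]
```

```bash
python3 -m jog '[[-1,0,-0.01,0.005,0],[-1,0,-0.025,0.012,0],[-1,0,-0.045,0.02,0],[-1,0,-0.065,0.03,-0.004],[-1,0,-0.085,0.045,-0.009],[-1,0,-0.103,0.062,-0.009],[-1,0,-0.118,0.082,-0.009],[-1,0,-0.128,0.104,-0.009],[-1,0,-0.133,0.126,-0.009],[-1,0,-0.1343,0.146,-0.009],[-1,0,-0.1343,0.16,-0.009],[-1,0,-0.1343,0.167,-0.009],[-1,0,-0.1343,0.1678,-0.009],[-1,0,-0.1343,0.1678,-0.009],[-1,0,-0.1343,0.1678,-0.009]]'
python3 -c "
from h import *
go(*PK['r'],.0764)"
```

```text
time_s: 29.35
position: [0.6438, -0.142, 0.2227]
tool_rot: [[-0.0, 0.148, 0.989], [-0.0, 0.989, -0.148], [-1.0, -0.0, -0.0]]
ft_force: [0.8, -0.1, -1.8]
grip_width: 0.0293
t 29.35 pos [ 0.6438 -0.142   0.2227] ang -8.5 -> d [1.463e-01 2.000e-04 1.000e-04] yaw 0.0002 F [ 0.8 -0.1 -1.8] w 0.0293 x tool [-0. -0. -1.]
```

```bash
python3 -m jog '[[-1,0.015,0,0,0],[-1,0.04,0,0,0],[-1,0.065,0,0,0],[-1,0.09,0,0,0],[-1,0.11,0,0,0],[-1,0.123,0,0,0],[-1,0.132,0,0,0],[-1,0.14,0,0,0],[-1,0.146,0,0,0],[-1,0.146,0,0,0],[-1,0.146,0,0,0]]'
python3 - <<'E'
from h import *
go(*PK['r'],.067)
s=img('scene'); cv2.imwrite('pics/s12.png',cv2.resize(s[200:260,185:265],(800,600),interpolation=cv2.INTER_CUBIC))
E
```

```text
time_s: 30.45
position: [0.6445, -0.142, 0.077]
tool_rot: [[0.001, 0.147, 0.989], [-0.0, 0.989, -0.147], [-1.0, -0.0, 0.001]]
ft_force: [-0.5, 0.3, -1.7]
grip_width: 0.0294
t 30.45 pos [ 0.6445 -0.142   0.077 ] ang -8.5 -> d [ 0.01    0.0001 -0.0006] yaw 0.0004 F [-0.5  0.3 -1.7] w 0.0294 x tool [ 0.001 -0.    -1.   ]
```

View pics/s12.png

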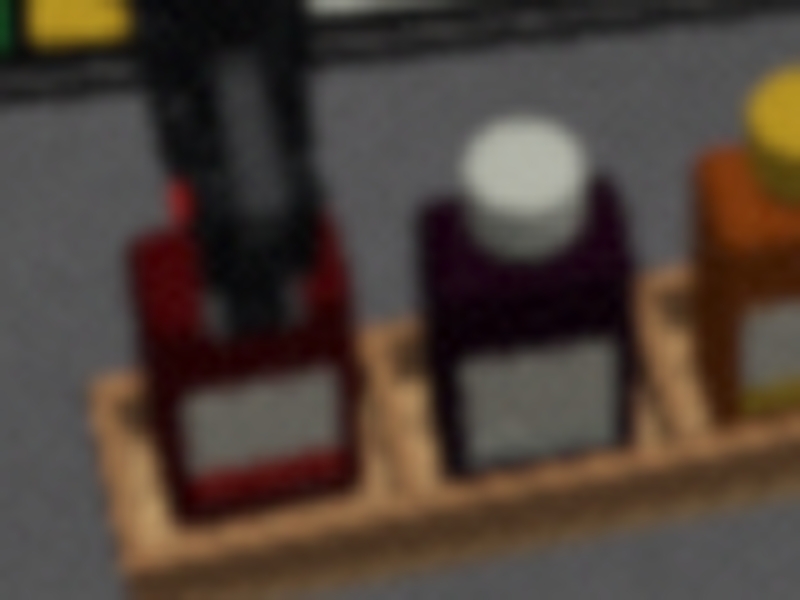

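Red is well inside the end pocket, with its base at about (180,518) to (350,485). I'll set it down, release and back off.

```bash
python3 -m jog '[[-1,0.004,0,0,0],[-1,0.007,0,0,0],[-1,0.009,0,0,0],[-1,0.0098,0,0,0],[-1,0.0098,0,0,0],[-0.3,0.0098,0,0,0],[0,0.0098,0,0,0],[0.5,0.0098,0,0,0],[1,0.0098,0,0,0],[1,0.0098,0,0,0],[1,0.0098,0,0,0],[1,-0.02,0,0,0],[1,-0.05,0,0,0],[1,-0.08,0,0,0],[1,-0.11,0,0,0],[1,-0.135,0,0,0],[1,-0.145,0,0,0],[1,-0.145,0,0,0]]'
python3 -m jog '[[1,0,0,-0.02,0],[1,0,0,-0.05,0],[1,0,0,-0.09,0],[1,0,0,-0.13,0],[1,0,0,-0.17,0],[1,0,0,-0.2,0],[1,0,0,-0.22,0],[1,0,0,-0.22,0],[1,0,0,-0.22,0]]'
python3 - <<'E'
from h import *
s=img('scene');t=img('top')
cv2.imwrite('pics/s13.png',cv2.resize(s[160:280,170:330],(800,600),interpolation=cv2.INTER_CUBIC))
cv2.imwrite('pics/t13.png',cv2.resize(t[100:220,180:340],(800,600),interpolation=cv2.INTER_CUBIC))
cv2.imwrite('pics/t13f.png',t)
ht=cv2.cvtColor(t,cv2.COLOR_BGR2HSV);c=np.array([.6559,-.0429]);X=np.array([U[1],-U[0]])
for n,lo,hi in (('g',(50,150,70),(80,255,255)),('y',(20,170,120),(32,255,255)),('w',(0,0,170),(180,60,255)),('r',(0,190,120),(6,255,255))):
    m=cv2.inRange(ht,lo,hi);k=np.zeros_like(m);k[120:172,205:322]=m[120:172,205:322]
    _,l,st,ce=cv2.connectedComponentsWithStats(k);i=1+st[1:,4].argmax()
    p=onz('top',*ce[i],.114)[:2];print(n,ce[i].round(1),st[i,4],'crate mm',(1e3*(X@(p-c))).round(1),(1e3*(U@(p-c))).round(1))
o=env.observe();print(o['time_s'],o['position'],o['ft_force'])
E
```

```text
time_s: 32.3
position: [0.6446, -0.142, 0.2224]
tool_rot: [[0.002, 0.147, 0.989], [-0.001, 0.989, -0.147], [-1.0, -0.001, 0.002]]
ft_force: [-0.2, 0.7, 0.1]
grip_width: 0.0852
time_s: 33.2
position: [0.4268, -0.1095, 0.2208]
tool_rot: [[-0.001, 0.148, 0.989], [0.001, 0.989, -0.148], [-1.0, 0.0, -0.001]]
ft_force: [-0.2, -0.4, -0.6]
grip_width: 0.0855
g [220.  133.3] 100 crate mm 1.0 102.7
y [248.9 137.1] 106 crate mm 2.1 35.8
w [277.9 141.2] 96 crate mm 2.5 -31.6
r [307.  145.7] 103 crate mm 2.0 -99.6
33.3 [ 0.42736022 -0.10960855  0.2208936 ] [ 0.41505166 -0.29921486 -0.10708759]
```

View pics/s13.png

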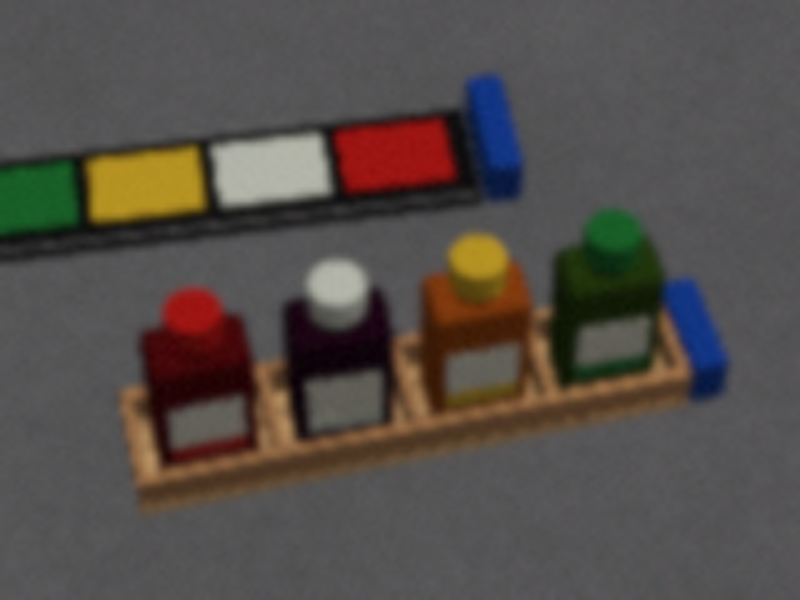

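View pics/t13.png

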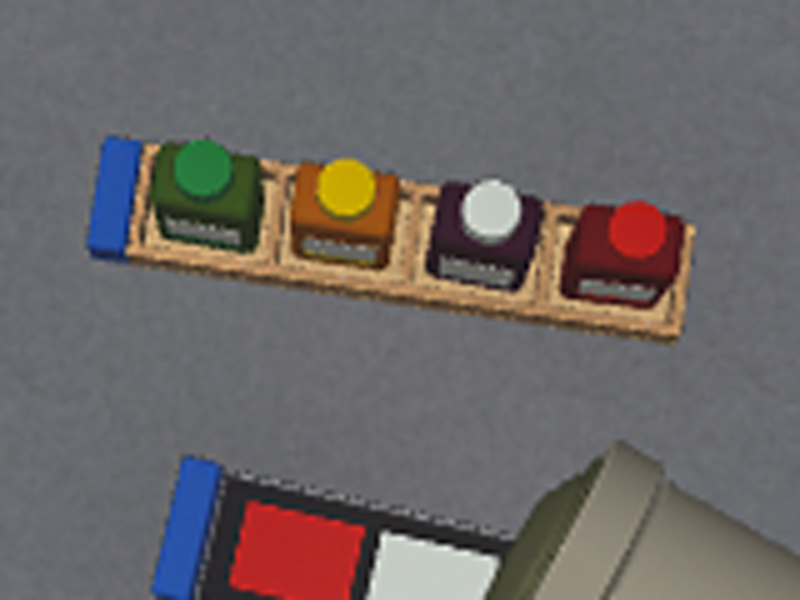

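View pics/t13f.png

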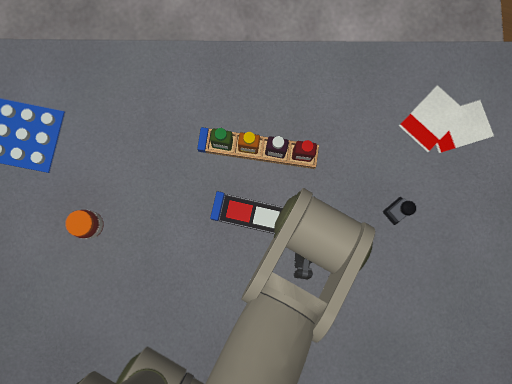

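The final pictures show green, yellow, white and red upright in order from the crate's blue end. Their caps are within 3 mm of the pocket centres, and the jar at (82,223) and stamp at (400,210) are where they started. I'll hand it in.

```bash
python3 -c "
from rig import env
print(env.close_job())"
```

```text
the job is handed in; nothing more can be done
None
```

All four flasks are in the crate in reverse order, and I handed the job in at about 33 s. From the crate's blue end they stand green, yellow, white, red.

- **Placing:** in the last top picture each flask's cap was within about 3 mm of its pocket centre. All four looked upright and on the pocket floor. The gripper was open and clear of everything, and the wrist force was near zero.
- **Bystanders:** the jar and the stamp look to be where they started.
- **One disagreement:** the two cameras differed by about 4–6 mm on where the crate sits. I aimed about 3 mm in x and 2 mm in y away from the top camera's estimate, checked this by placing green first, then used it for the other three. Nothing else disagreed, though the floor contact was judged from the commanded height and the pictures, not from a contact force.

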